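# Thread the guide rod through both bushings and hold it there

### The arm

A 7-joint arm with a two-finger parallel gripper is mounted at the origin on a cart in front of the work surface, level with it; the furniture and walls round the work are solid. World frame = base frame: x ahead of the robot, y to its left, z up, the work surface at z = 0. Lengths are in m, angles in rad, forces in N, time in s.
With the tool pointing down it reaches from about 0.4 to 0.875 m from the base axis. Payload 19.3 kg.
Tool frame: the origin (TCP) lies midway between the tips of the shut fingers; the grasp point (between the pads) lies 19 mm behind it; z points along the fingers, y is the line along which they close (so a half turn about z gives the same grasp; the last joint's range is limited). The gripper opens to 85 mm and grips with 20 to 120 N. Pads are 22 mm wide; open, the fingers measure 114 mm over their backs; the gripper's body (76 mm by 85 mm) begins 54 mm behind the grasp point. The pads swing forward as they close: fully open they stand 13 mm farther back than shut.
Start: joints at [-1.217, 0.521, -0.036, 1.599, 0.021, 1.021, -0.113], TCP at [0.257, 0.57, 0.231] pointing down, gripper open.
Joint ranges: [-2.91, 2.91], [-0.3, 2.13], [-1.5, 1.42], [0.17, 2.43], [-1.26, 4.41], [0.16, 1.93], [-2.52, 2.52]. Speed limits (rad/s): [1.89, 1.89, 2.39, 2.39, 3.01, 3.01, 3.01].

### API

Orientations are given as [roll, pitch, yaw] about the fixed x, y, z axes, in that order (R = Rz(yaw) Ry(pitch) Rx(roll)).
In Python, from workcell import bot gives the robot as it stands.
- The arm moves only by the tool move_arm, never from a script. Its argument "series" is a list of rows, each a list of 3 entries, a list of its own where there are three numbers: the shift along the tool's x, y, z in cm, then the turn, a rotation vector about the tool's x, y, z in rad, then the opening in per cent of the stroke, from 0 (shut) to 100 (fully open). A call has 1 to 20 rows; each row is the pose to reach, as a shift and turn from the pose commanded when the call began, along the tool's axes at that moment; what a row does not reach only later rows make up. A row lasts 1/12 s, in which the tool goes at most 41.7 mm and 7.16 degrees, less where a joint would pass 70% of its speed; a pose out of reach is approached as far as the arm can. A call with a gripper value outside its range is refused whole. The fingers move at their own pace and stop on an object; "squeeze" is the grip in N (left out, the last holds). Time passes only in rows, so rows that repeat a pose let the fingers close. It gives the time, the measured TCP pose, the force, the opening and the grip force at its end, in the units of the state.
- bot.observe(): the state, without advancing time (a new reading comes with each control period).
- bot.grab_frame(name): name is "scene" or "side" or "wrist"; returns (picture, depth): 400x640x3 uint8, red, green, blue; 400x640 float32, m along the optical axis (not along the pixel's ray), 0 where there is no reading.
- bot.camera_params(name): a dict with "fovy" (degrees; the focal length in pixels is half the picture's height over the tangent of half this angle, whatever the lens; pixels are square), "cx", "cy" (the principal point, pixels), "dist_coeffs" ([k1, k2, p1, p2, k3] as OpenCV has them; the pictures are not rectified), "R" (3x3) and "t" (3): a world point X has camera coordinates R X + t; the wrist camera has in their place "tool_from_camera" (4x4, takes a point from camera to tool coordinates, whose origin is the TCP and whose axes are the flange's). Camera axes: x right, y down, z forward; pixel columns grow to the right and rows downward; lengths in m; the calibration is good to about 2 mm. A picture is of the moment at which its call begins: read the wrist's pose just before it. camera_params takes no time and is no camera call.
- bot.job_done(): hands the job in; it is judged then, once.
Trained networks look in the newest picture that a camera, given by its name, has taken for a name from the list of things; names that differ only in an ending like _2 or _b are one class to them, and where a whole thing is asked for, a point or a joint stands for the part that bears it (a point fixed in the world has none). Each returns a list of dicts, best first, with "conf" (0 to 1); they miss things now and then, are a little off and sometimes report something else, mostly with a low value. They report only what shows in the picture. A call takes as long as a camera call.
- bot.find_in(camera, thing): "bbox" ([left, top, right, bottom] in pixels, round what is visible of it).
- bot.trace(camera, thing): "mask" (400x640 bool, what is visible of it) and "bbox" ([left, top, right, bottom] in pixels, round what is visible of it).
The state is a dict: "clock": time; "qpos": joint angles; "qd": joint speeds; "joint_efforts": joint torques, N m; "position": TCP position; "tool_rot": TCP orientation; "force": force on the tool from outside, world axes, zero at the start; "moment": the same for the moment, N m; "grip_width": finger opening in m; "finger_force": force on a finger pad.
Only numpy, scipy, OpenCV 4.12 (cv2) and the standard library are available. Lean on these libraries where they do the work, as an engineer would, in place of code of your own. Each camera call takes 0.05 s, during which the arm holds its last target. There are 200 camera calls.

### The job

Turn the black wing knob on the rod holder anticlockwise (seen from above) by about a quarter turn, so that its steel clamp finger swings well clear of the guide rod's collar; then lift the rod out by its head and thread it, tip first, down through the upper and then the lower bushing of the guide stand. Finish while holding the rod by its head, upright and still and spanning both bushings, with its tip well out below the lower bushing but clear above the stand's base plate, and its collar clear above the upper bushing. Leave the clamp open, and leave the two small bottles and the label roll where they stand.

Things in the scene. Friction and masses are not known exactly. Their poses are not given: they have to be found in the camera images.
- guide_rod: Loose steel rod, about 0.2 kg, hanging upright in the holder. Origin at its lower tip, z up along the rod. Shaft 12 mm in diameter from the tip to 115 mm (first 7 mm tapered to a 5 mm nose); collar 30 mm in diameter from 115 to 121 mm; above it the dark cylindrical grip head, 16 mm in diameter, from 121 to 157 mm.
- rod_tip (a point): The middle of the rod's lower tip.
- rod_head (a point): The middle of the rod's grip head: on the rod's axis, 139 mm above the tip, 18 mm above the top of the collar.
- rod_holder: Fixed rack, 70 x 130 mm on plan (y -40 to 90 mm). Origin on the table under the rod's axis, z up. Its top plate (12 mm thick, top 125 mm above the table) has a 15 mm hole above the origin; the rod's collar rests on it, the shaft hangs through, tip 10 mm above the table. Lift the rod over 115 mm to take it out. The knob's axis stands 60 mm from the rod's, in the holder's +y direction.
- clamp_knob (a joint): Angle (rad) of the black wing knob and its steel clamp finger about a vertical axis, growing anticlockwise seen from above: 0 = finger over the rod's collar, holding it down; stop at 1.57; starts at 0 to 0.15. Well clear is 0.9 or more. Friction 0.04 N m; stays where left. The finger is 12 mm wide, reaches 50.5 mm from the knob's axis, 132 to 137 mm above the table.
- knob_grip (a point): Point on the knob's axis, 153 mm above the table, to be gripped from above. The wing is an upright bar 34 mm long, 10 mm thick (the width to grip) and 26 mm tall, its top 163 mm above the table. Site x lies along the wing, y across its thickness; both turn with the knob. At joint 0 the wing's x is turned 45 degrees anticlockwise from the holder's x.
- guide_stand: Fixed stand: aluminium base plate 120 x 90 x 8 mm, dark column, two arms one above the other, each with a brass bushing. Origin on the table under the bushings' common vertical axis. Column 22 x 36 mm, 116 mm tall, 55 mm from that axis in +x. Bores 15 mm in diameter, mouths countersunk to 23 mm at the top. Lower arm 40 to 54 mm above the table, upper arm 98 to 112 mm.
- upper_bushing (a point): Centre of the upper bushing's mouth, at the top of the upper arm, 112 mm above the table; the bore runs 14 mm down from here.
- lower_bushing (a point): Centre of the lower bushing's mouth, at the top of the lower arm, 54 mm above the table; the bore runs 14 mm down from here, and the base plate's top lies 46 mm below this point.
- bottle_control: Bystander: small amber reagent bottle with a red cap, 34 mm wide, 62 mm tall, loose; origin under its foot.
- bottle_control2: Bystander: small amber reagent bottle with a blue cap, 34 mm wide, 62 mm tall, loose; origin under its foot.
- label_roll: Bystander: roll of white labels, 60 mm wide, 52 mm tall, loose; origin under its foot.

How it is judged:
By the outcome, as a careful person would: the job done as asked, in the order asked, and still so for the second after the job is handed in, while the arm keeps its last pose, push and grip.
It also fails if it takes over 51 s, if anything falls off the work surface, if the arm or the gripper's body presses on something with over 40 N, if the wrist force passes 120 N, or if a joint passes its speed limit or range.

## Working session

There is one attempt and no reset: what is moved stays moved. The work goes in short steps, Python scripts to look and compute and a tool call to move; the robot and the scene stay as the last step left them, time stands still between calls to the robot, and variables do not carry over. Pictures are saved under pics/ and viewed, at most 10 in all, crops included, and the job is handed in when it is done.

Besides the shell and the picture viewer there is one more tool, called after ">>>" in YAML: its name, and indented under it one key for each argument. move_arm: Moves the arm, as the interface text tells. Its arguments: {"type":"object","properties":{"series":{"type":"array"},"squeeze":{"type":"number"}},"required":["series"]}

```bash
mkdir -p pics
cat > h.py <<'E'
import numpy as np, cv2
from workcell import bot
def K(p):
    f=200/np.tan(np.radians(p['fovy'])/2); return np.array([[f,0,p['cx']],[0,f,p['cy']],[0,0,1.]])
from scipy.spatial.transform import Rotation as Ro
def extr(name,st=None):
    p=bot.camera_params(name)
    if name!='wrist': return p,np.array(p['R']),np.array(p['t'])
    T=np.array(p['tool_from_camera']); W=np.eye(4); W[:3,:3]=Ro.from_euler('xyz',st['tool_rot']).as_matrix(); W[:3,3]=st['position']
    C=np.linalg.inv(W@T); return p,C[:3,:3],C[:3,3]
def unproj(name,uv,d,st=None):
    p,R,t=extr(name,st); uv=np.atleast_2d(np.asarray(uv,float)); d=np.atleast_1d(d)
    n=cv2.undistortPoints(uv.reshape(-1,1,2),K(p),np.array(p['dist_coeffs'],float)).reshape(-1,2)
    c=np.c_[n*d[:,None],d]; return (c-t)@R
def onplane(name,uv,z,st=None):
    a=unproj(name,uv,np.ones(len(np.atleast_2d(uv))),st); p,R,t=extr(name,st); c=-R.T@t
    s=(z-c[2])/(a[:,2]-c[2]); return c+(a-c)*s[:,None]
def proj(name,X,st=None):
    p,R,t=extr(name,st); return cv2.projectPoints(np.atleast_2d(X).astype(float),cv2.Rodrigues(R)[0],t,K(p),np.array(p['dist_coeffs'],float))[0].reshape(-1,2)
def cloud(name,mask,dep,st=None):
    v,u=np.nonzero(mask&(dep>0)); return unproj(name,np.c_[u,v],dep[v,u],st)
E
python3 - <<'E'
from h import *
st=bot.observe(); print({k:np.round(v,3) for k,v in st.items()})
ims=[]
for c in ('scene','side','wrist'):
    im,d=bot.grab_frame(c); cv2.imwrite(f'pics/{c}0.png',im[:,:,::-1]); np.save(f'{c}0.npy',d)
    p,R,t=extr(c,st); print(c,p['fovy'],np.round(-R.T@t,3),np.round(R[2],2),p['dist_coeffs'])
    for th in ('guide_rod','rod_holder','clamp_knob','guide_stand','bottle_control','label_roll'):
        print(th,[(np.round(o['bbox']).tolist(),round(o['conf'],2)) for o in bot.find_in(c,th)][:2])
E
```

```text
{'clock': np.float64(0.0), 'qpos': array([-1.217,  0.522, -0.036,  1.6  ,  0.021,  1.021, -0.113]), 'qd': array([-0.   ,  0.001, -0.001,  0.001,  0.   ,  0.   , -0.   ]), 'joint_efforts': array([ 1.0000e-03, -9.2708e+01,  1.9810e+00, -3.6994e+01,  1.8000e-02,
        8.0000e-03, -0.0000e+00]), 'position': array([0.257, 0.569, 0.231]), 'tool_rot': array([-3.14 ,  0.   ,  2.718]), 'force': array([ 0.319, -0.56 ,  0.083]), 'moment': array([-0.093, -0.005, -0.008]), 'finger_force': np.float64(0.0), 'grip_width': np.float64(0.085)}
scene 43.96331090314295 [-0.448  0.667  0.66 ] [ 0.73 -0.55 -0.41] [-0.06821  0.       0.       0.       0.     ]
guide_rod [([243.0, 215.0, 254.0, 276.0], 0.62)]
rod_holder [([219.0, 224.0, 272.0, 303.0], 0.66), ([402.0, 198.0, 413.0, 223.0], 0.42)]
clamp_knob [([227.0, 227.0, 246.0, 249.0], 0.72)]
guide_stand [([342.0, 184.0, 389.0, 239.0], 0.59)]
bottle_control [([298.0, 229.0, 311.0, 253.0], 0.68), ([283.0, 218.0, 296.0, 243.0], 0.64)]
label_roll [([403.0, 194.0, 413.0, 221.0], 0.57), ([218.0, 227.0, 271.0, 300.0], 0.3)]
side 42.92498125186552 [ 0.016 -1.128  0.609] [ 0.37  0.84 -0.4 ] [-0.16540761  0.          0.          0.          0.        ]
guide_rod [([274.0, 140.0, 284.0, 186.0], 0.75), ([347.0, 264.0, 377.0, 300.0], 0.46)]
rod_holder [([251.0, 136.0, 295.0, 198.0], 0.72)]
clamp_knob [([262.0, 137.0, 273.0, 150.0], 0.57)]
guide_stand [([321.0, 200.0, 375.0, 270.0], 0.7)]
bottle_control [([332.0, 189.0, 350.0, 210.0], 0.78), ([311.0, 194.0, 318.0, 216.0], 0.7)]
label_roll [([348.0, 263.0, 377.0, 300.0], 0.89)]
wrist 60.909292027070926 [0.187 0.602 0.371] [ 0.27 -0.12 -0.95] [-0.03701839  0.          0.          0.          0.        ]
guide_rod []
rod_holder [([115.0, 387.0, 148.0, 400.0], 0.69)]
clamp_knob []
guide_stand []
bottle_control []
label_roll []
```

Run:
```python
import cv2,numpy as np
a=cv2.imread('pics/scene0.png')[150:330,190:450]; b=cv2.imread('pics/side0.png')[120:320,220:420]
a=cv2.resize(a,None,fx=1.6,fy=1.6); 
cv2.imwrite('pics/s1.png',cv2.resize(cv2.imread('pics/scene0.png')[160:320,200:430],None,fx=3.4,fy=3.4,interpolation=3))
cv2.imwrite('pics/s2.png',cv2.resize(cv2.imread('pics/side0.png')[125:315,230:420],None,fx=3.1,fy=3.1,interpolation=3))
from h import *
d=np.load('scene0.npy');e=np.load('side0.npy')
# estimates: rod head top and holder
print('scene', onplane('scene',[[249,217]],.167), onplane('scene',[[237,228]],.163))
print('side', onplane('side',[[279,141]],.167), onplane('side',[[267,138]],.163))
for n,dd,b in (('scene',d,(215,180,420,310)),('side',e,(245,130,385,305))):
    m=np.zeros(dd.shape,bool); m[b[1]:b[3],b[0]:b[2]]=1
    P=cloud(n,m,dd); 
    for z0,z1 in ((.12,.13),(.105,.116),(.158,.18),(.045,.06)):
        s=P[(P[:,2]>z0)&(P[:,2]<z1)&(P[:,0]>.2)&(P[:,0]<.95)]; print(n,z0,len(s),np.round(s.min(0),3),np.round(s.max(0),3),np.round(np.median(s,0),3)) if len(s) else 0
```

```text
scene [[0.45485027 0.18961926 0.167     ]] [[0.43086781 0.23387458 0.163     ]]
side [[0.45559    0.17609002 0.167     ]] [[0.43606817 0.22676318 0.163     ]]
scene 0.12 537 [0.392 0.149 0.12 ] [0.496 0.283 0.13 ] [0.431 0.222 0.125]
scene 0.105 362 [ 0.393 -0.24   0.105] [0.541 0.282 0.116] [ 0.472 -0.192  0.112]
scene 0.158 102 [0.419 0.188 0.158] [0.463 0.262 0.169] [0.431 0.237 0.163]
scene 0.045 802 [ 0.395 -0.385  0.045] [0.732 0.277 0.06 ] [ 0.478 -0.188  0.052]
side 0.12 471 [0.394 0.147 0.12 ] [0.801 0.332 0.13 ] [0.48  0.214 0.125]
side 0.105 739 [ 0.395 -0.243  0.105] [0.802 0.468 0.116] [ 0.503 -0.192  0.112]
side 0.158 78 [0.425 0.175 0.158] [0.798 0.256 0.167] [0.608 0.194 0.161]
side 0.045 1386 [ 0.401 -0.382  0.045] [0.746 0.554 0.06 ] [ 0.478 -0.206  0.051]
```

View pics/s1.png

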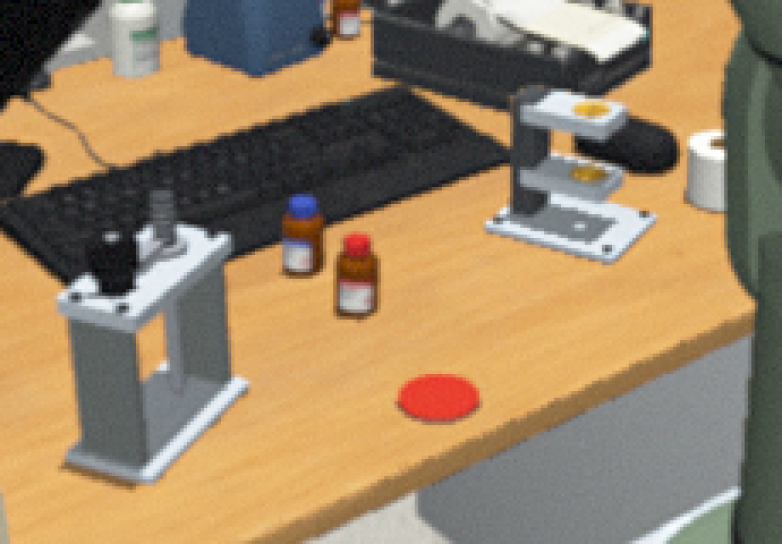

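View pics/s2.png

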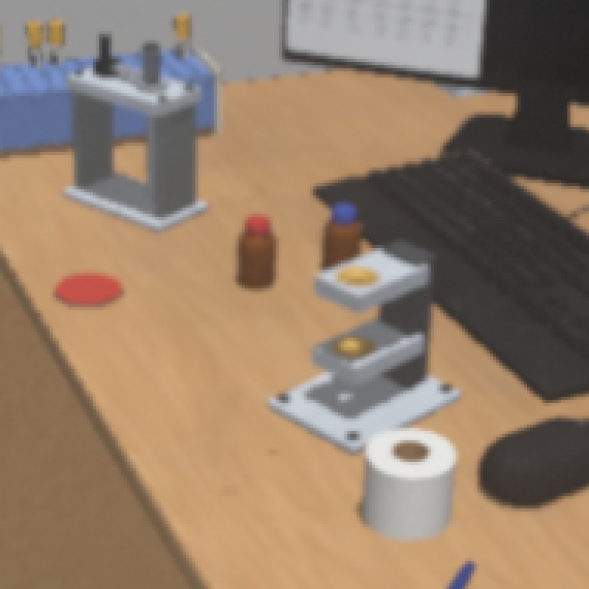

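The scene view shows the holder with knob (about px 234,236) and rod (248,222), with the stand to the right (px 365,210). The side view agrees: the column is on the stand's far (+x) side, and the roll is near the stand on its -y side. I'll move above the holder with the wing-gripping yaw and look with the wrist camera.

>>> move_arm:
  series:
    - [[-32.1, -25.5, -4], [0, 0, 1.426], 100]
    - [[-32.1, -25.5, -4], [0, 0, 1.426], 100]
    - [[-32.1, -25.5, -4], [0, 0, 1.426], 100]
    - [[-32.1, -25.5, -4], [0, 0, 1.426], 100]
    - [[-32.1, -25.5, -4], [0, 0, 1.426], 100]
    - [[-32.1, -25.5, -4], [0, 0, 1.426], 100]
    - [[-32.1, -25.5, -4], [0, 0, 1.426], 100]
    - [[-32.1, -25.5, -4], [0, 0, 1.426], 70]
    - [[-32.1, -25.5, -4], [0, 0, 1.426], 50]
    - [[-32.1, -25.5, -4], [0, 0, 1.426], 50]
    - [[-32.1, -25.5, -4], [0, 0, 1.426], 50]
    - [[-32.1, -25.5, -4], [0, 0, 1.426], 50]
    - [[-32.1, -25.5, -4], [0, 0, 1.426], 50]
    - [[-32.1, -25.5, -4], [0, 0, 1.426], 50]
    - [[-32.1, -25.5, -4], [0, 0, 1.426], 50]

```text
clock: 2.3
position: [0.4446, 0.2056, 0.2713]
tool_rot: [-3.142, -0.0, 1.295]
force: [0.1, 0.4, -0.6]
grip_width: 0.0429
finger_force: 0.0
```

Run:
```python
from h import *
st=bot.observe(); print({k:np.round(v,3) for k,v in st.items()})
im,d=bot.grab_frame('wrist'); cv2.imwrite('pics/w1.png',im[:,:,::-1])
m={}
for th in ('guide_rod','rod_holder','clamp_knob'):
    o=bot.trace('wrist',th); print(th,[(np.round(q['bbox']).tolist(),round(q['conf'],2)) for q in o][:2])
    if o: m[th]=o[0]['mask']
np.savez('w1.npz',d=d,im=im,**m); import pickle; pickle.dump(st,open('w1.pkl','wb'))
v,u=np.mgrid[:400,:640]; P=cloud('wrist',d>0,d,st)
def rep(n,s): print(n,len(s), np.round(s.min(0),4),np.round(s.max(0),4),np.round(np.median(s,0),4)) if len(s) else 0
if 'clamp_knob' in m:
    C=cloud('wrist',m['clamp_knob'],d,st); s=C[C[:,2]>.157]; rep('wingtop',s); c,(w,h),a=cv2.minAreaRect(s[:,:2].astype(np.float32)*1000); print(c,w,h,a)
if 'guide_rod' in m:
    C=cloud('wrist',m['guide_rod'],d,st); rep('rodtop',C[C[:,2]>.162])
s=P[abs(P[:,2]-.125)<.004]; print('plate',cv2.minAreaRect(s[:,:2].astype(np.float32)*1000))
```

```text
{'clock': np.float64(2.3), 'qpos': array([-0.871,  0.274,  0.392,  1.913, -0.125,  0.978, -0.698]), 'qd': array([ 0.   ,  0.   ,  0.002,  0.   , -0.002,  0.001, -0.006]), 'joint_efforts': array([ 2.1400e-01, -6.0658e+01,  5.8790e+00, -3.5737e+01,  1.9000e-02,
        2.0000e-03, -8.5000e-02]), 'position': array([0.445, 0.206, 0.271]), 'tool_rot': array([-3.142, -0.   ,  1.295]), 'force': array([ 0.127,  0.408, -0.649]), 'moment': array([ 0.023,  0.007, -0.043]), 'finger_force': np.float64(0.0), 'grip_width': np.float64(0.043)}
guide_rod [([324.0, 171.0, 352.0, 216.0], 0.7)]
rod_holder [([247.0, 85.0, 388.0, 236.0], 0.72), ([321.0, 172.0, 356.0, 211.0], 0.51)]
clamp_knob [([274.0, 125.0, 337.0, 185.0], 0.75)]
wingtop 583 [0.4212 0.2319 0.157 ] [0.4381 0.2648 0.1628] [0.4301 0.249  0.1603]
(429.7195129394531, 248.3824920654297) 32.918983459472656 10.11009693145752 74.25222778320312
rodtop 310 [0.4501 0.1876 0.162 ] [0.4652 0.2029 0.1664] [0.4577 0.1957 0.1644]
plate ((366.7245178222656, 190.58494567871094), (712.7744140625, 127.68942260742188), 18.53138542175293)
```

View pics/w1.png

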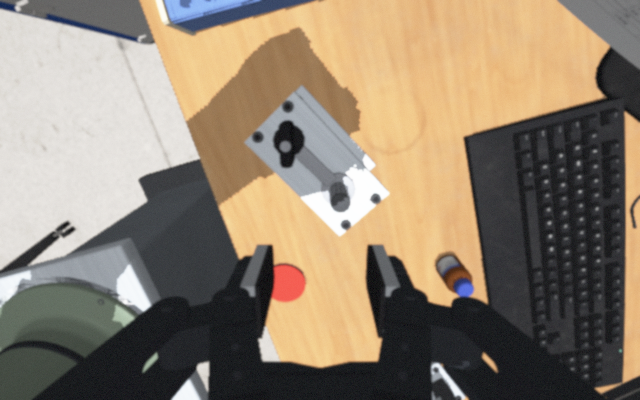

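Run:
```python
from h import *
X=[[.4577,.1957,.167],[.4577,.1957,.01],[.4297,.2484,.163]]
for c in ('scene','side'): print(c,np.round(proj(c,X),1).tolist())
# stand estimates
for c in ('scene','side'):
    im=cv2.imread(f'pics/{c}0.png'); hsv=cv2.cvtColor(im,cv2.COLOR_BGR2HSV); d=np.load(c+'0.npy')
    m=(hsv[:,:,0]>15)&(hsv[:,:,0]<30)&(hsv[:,:,1]>140)
    P=cloud(c,m,d); s=P[(abs(P[:,2]-.111)<.006)&(abs(P[:,1]+.2)<.06)]; print(c,'brass',len(s),np.round(s.min(0),4),np.round(s.max(0),4))
    P=cloud(c,d>0,d); s=P[(abs(P[:,2]-.112)<.004)&(abs(P[:,1]+.2)<.06)&(abs(P[:,0]-.5)<.08)];print('arm',cv2.minAreaRect(s[:,:2].astype(np.float32)*1000), np.round(s.min(0),3),np.round(s.max(0),3))
```

```text
scene [[246.0, 217.3], [251.0, 276.0], [231.3, 230.1]]
side [[277.5, 139.0], [278.1, 189.4], [262.7, 136.1]]
scene brass 23 [ 0.463  -0.2263  0.1054] [ 0.487  -0.2068  0.1136]
arm ((493.51947021484375, -204.7689208984375), (88.9281997680664, 51.41313552856445), 21.27339744567871) [ 0.445 -0.24   0.108] [ 0.541 -0.17   0.116]Traceback (most recent call last):
  File "<stdin>", line 8, in <module>
    return umr_minimum(a, axis, None, out, keepdims, initial, where)
ValueError: zero-size array to reduction operation minimum which has no identity
```

>>> move_arm:
  series:
    - [[3.6, -2.5, 4], [0, 0, 0], 50]
    - [[3.6, -2.5, 4], [0, 0, 0], 50]
    - [[3.6, -2.5, 8], [0, 0, 0], 50]
    - [[3.6, -2.5, 10], [0, 0, 0], 50]
    - [[3.6, -2.5, 11.5], [0, 0, 0], 50]
    - [[3.6, -2.5, 13], [0, 0, 0], 50]
    - [[3.6, -2.5, 13], [0, 0, 0], 50]
    - [[3.6, -2.5, 13], [0, 0, 0], 40]
  squeeze: 25

```text
clock: 3.17
position: [0.4305, 0.2465, 0.1412]
tool_rot: [-3.141, 0.001, 1.292]
force: [0.4, 0.2, 0.2]
grip_width: 0.034
finger_force: 0.0
```

>>> move_arm:
  series:
    - [[0, 0, 0], [0, 0, 0], 20]
    - [[0, 0, 0], [0, 0, 0], 0]
    - [[0, 0, 0], [0, 0, 0], 0]
    - [[0, 0, 0], [0, 0, 0], 0]
    - [[0, 0, 0], [0, 0, 0], 0]
  squeeze: 25

```text
clock: 3.58
position: [0.4301, 0.2474, 0.1424]
tool_rot: [-3.141, -0.001, 1.293]
force: [-8.8, 1.2, 9.2]
grip_width: 0.0095
finger_force: 28.4
```

>>> move_arm:
  series:
    - [[0, -0.05, -0.1], [0, 0, -0.12], 0]
    - [[0, -0.05, -0.1], [0, 0, -0.24], 0]
    - [[0, -0.05, -0.1], [0, 0, -0.36], 0]
    - [[0, -0.05, -0.1], [0, 0, -0.48], 0]
    - [[0, -0.05, -0.1], [0, 0, -0.6], 0]
    - [[0, -0.05, -0.1], [0, 0, -0.7], 0]
    - [[0, -0.05, -0.1], [0, 0, -0.7], 0]

```text
clock: 4.17
position: [0.4298, 0.2473, 0.1426]
tool_rot: [3.141, -0.001, 1.998]
force: [-2.0, 5.3, -10.4]
grip_width: 0.0096
finger_force: 27.1
```

>>> move_arm:
  series:
    - [[0, 0, 0], [0, 0, -0.12], 0]
    - [[0, 0, 0], [0, 0, -0.24], 0]
    - [[0, 0, 0], [0, 0, -0.36], 0]
    - [[0, 0, 0], [0, 0, -0.48], 0]
    - [[0, 0, 0], [0, 0, -0.6], 0]
    - [[0, 0, 0], [0, 0, -0.7], 0]
    - [[0, 0, 0], [0, 0, -0.74], 0]
    - [[0, 0, 0], [0, 0, -0.74], 0]

```text
clock: 4.83
position: [0.4298, 0.2473, 0.1426]
tool_rot: [3.141, -0.0, 2.734]
force: [-1.9, 5.1, -9.4]
grip_width: 0.0095
finger_force: 27.3
```

>>> move_arm:
  series:
    - [[0, 0, 0], [0, 0, 0], 20]
    - [[0, 0, 0], [0, 0, 0], 40]
    - [[0, 0, 0], [0, 0, 0], 40]
    - [[0, 0, -1], [0, 0, 0], 40]
    - [[0, 0, -4], [0, 0, 0], 40]
    - [[0, 0, -8], [0, 0, 0], 40]
    - [[-1.6, -1.2, -11], [0, 0, 0.12], 50]
    - [[-3.2, -2.4, -11], [0, 0, 0.24], 50]
    - [[-4.6, -3.7, -11], [0, 0, 0.36], 50]
    - [[-4.6, -3.7, -11], [0, 0, 0.48], 50]
    - [[-4.6, -3.7, -11], [0, 0, 0.6], 50]
    - [[-4.6, -3.7, -11], [0, 0, 0.674], 50]
    - [[-4.6, -3.7, -11], [0, 0, 0.674], 50]
    - [[-4.6, -3.7, -11], [0, 0, 0.674], 50]

```text
clock: 6.0
position: [0.4576, 0.1947, 0.253]
tool_rot: [3.141, -0.0, 2.06]
force: [0.4, 0.1, -1.0]
grip_width: 0.0423
finger_force: 0.0
```

Run:
```python
from h import *
st=bot.observe(); print({k:np.round(v,4) for k,v in st.items() if k in('clock','qpos','position','tool_rot','force')})
im,d=bot.grab_frame('wrist'); cv2.imwrite('pics/w2.png',im[:,:,::-1])
for th in ('guide_rod','clamp_knob'):
    o=bot.trace('wrist',th); print(th,[(np.round(q['bbox']).tolist(),round(q['conf'],2)) for q in o][:2])
    if o:
        C=cloud('wrist',o[0]['mask'],d,st); s=C[C[:,2]>(.162 if th=='guide_rod' else .156)]
        print(len(s),np.round(s.min(0),4),np.round(s.max(0),4),np.round(np.median(s,0),4),cv2.minAreaRect(s[:,:2].astype(np.float32)*1000))
        s=C[(C[:,2]>.13)&(C[:,2]<.14)]; print('low',len(s),np.round(s.min(0),4),np.round(s.max(0),4)) if len(s) else 0
```

```text
{'clock': np.float64(6.0), 'qpos': array([-0.5817,  0.2928,  0.0748,  1.9077, -0.0267,  0.9414, -0.0048]), 'position': array([0.4576, 0.1947, 0.253 ]), 'tool_rot': array([ 3.141 , -0.    ,  2.0604]), 'force': array([ 0.4455,  0.1445, -0.9559])}
guide_rod [([300.0, 170.0, 338.0, 212.0], 0.82)]
369 [0.4498 0.1874 0.1621] [0.4652 0.2029 0.1664] [0.4575 0.1955 0.1644] ((457.60296630859375, 195.2171630859375), (14.894754409790039, 15.278827667236328), 78.64196014404297)
low 68 [0.4438 0.1823 0.13  ] [0.4709 0.2084 0.1398]
clamp_knob [([304.0, 95.0, 387.0, 137.0], 0.84), ([262.0, 275.0, 294.0, 322.0], 0.72)]
721 [0.4134 0.2385 0.156 ] [0.4453 0.2582 0.1634] [0.4288 0.2485 0.1602] ((429.4071044921875, 248.19613647460938), (10.068975448608398, 33.221126556396484), 66.70044708251953)
low 1225 [0.4172 0.2355 0.1302] [0.4773 0.271  0.1389]
```

View pics/w2.png

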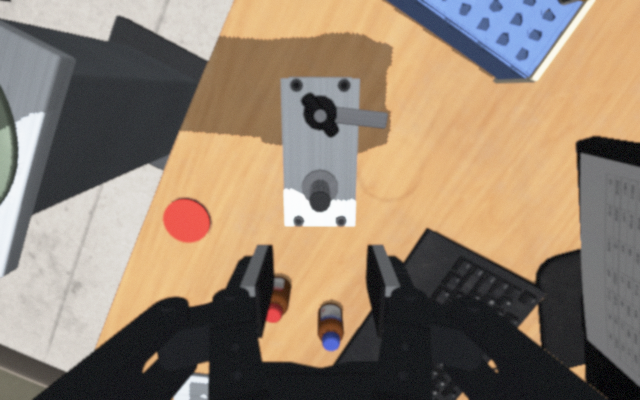

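The clamp finger now points away from the collar (px 387,120) with the wing at about 84° from its start, and the rod head is at px (319,195). Descending onto the head now.

>>> move_arm:
  series:
    - [[0.07, 0, 4], [0, 0, 0], 50]
    - [[0.07, 0, 7.5], [0, 0, 0], 50]
    - [[0.07, 0, 9.5], [0, 0, 0], 50]
    - [[0.07, 0, 10.6], [0, 0, 0], 50]
    - [[0.07, 0, 11.3], [0, 0, 0], 50]
    - [[0.07, 0, 11.3], [0, 0, 0], 40]
    - [[0.07, 0, 11.3], [0, 0, 0], 20]
    - [[0.07, 0, 11.3], [0, 0, 0], 5]
    - [[0.07, 0, 11.3], [0, 0, 0], 5]
    - [[0.07, 0, 11.3], [0, 0, 0], 5]
    - [[0.07, 0, 11.3], [0, 0, 0], 5]
  squeeze: 60

```text
clock: 7.07
position: [0.4577, 0.1954, 0.1402]
tool_rot: [3.14, -0.0, 2.058]
force: [-1.8, -1.3, 8.4]
grip_width: 0.0144
finger_force: 58.7
```

>>> move_arm:
  series:
    - [[0, 0, -0.3], [0, 0, 0], 5]
    - [[0, 0, -1], [0, 0, 0], 5]
    - [[0, 0, -2], [0, 0, 0], 5]
    - [[0, 0, -3.5], [0, 0, 0], 5]
    - [[0, 0, -5], [0, 0, 0], 5]
    - [[0, 0, -5], [0, 0, 0], 5]

```text
clock: 7.57
position: [0.4585, 0.1958, 0.1925]
tool_rot: [3.137, -0.0, 2.058]
force: [0.5, 0.7, -1.2]
grip_width: 0.0136
finger_force: 58.6
```

Run:
```python
from h import *
st=bot.observe(); print({k:np.round(v,4) for k,v in st.items() if k in('clock','position','tool_rot','force','moment')})
for c in ('scene','side','wrist'):
    im,d=bot.grab_frame(c); cv2.imwrite(f'pics/{c}3.png',im[:,:,::-1])
    o=bot.find_in(c,'guide_rod'); print(c,[(np.round(q['bbox']).tolist(),round(q['conf'],2)) for q in o][:2])
a=cv2.imread('pics/scene3.png')[170:310,200:300]; b=cv2.imread('pics/side3.png')[100:240,220:320]
cv2.imwrite('pics/c3.png',cv2.resize(np.hstack([a,b]),None,fx=4,fy=4,interpolation=3))
```

```text
{'clock': np.float64(7.5667), 'position': array([0.4585, 0.1958, 0.1925]), 'tool_rot': array([ 3.1375e+00, -2.0000e-04,  2.0575e+00]), 'force': array([ 0.5264,  0.7478, -1.2388]), 'moment': array([-0.0064, -0.0492, -0.0257])}
scene [([242.0, 192.0, 253.0, 257.0], 0.54)]
side [([275.0, 130.0, 284.0, 170.0], 0.58)]
wrist [([290.0, 200.0, 350.0, 311.0], 0.89)]
```

View pics/c3.png

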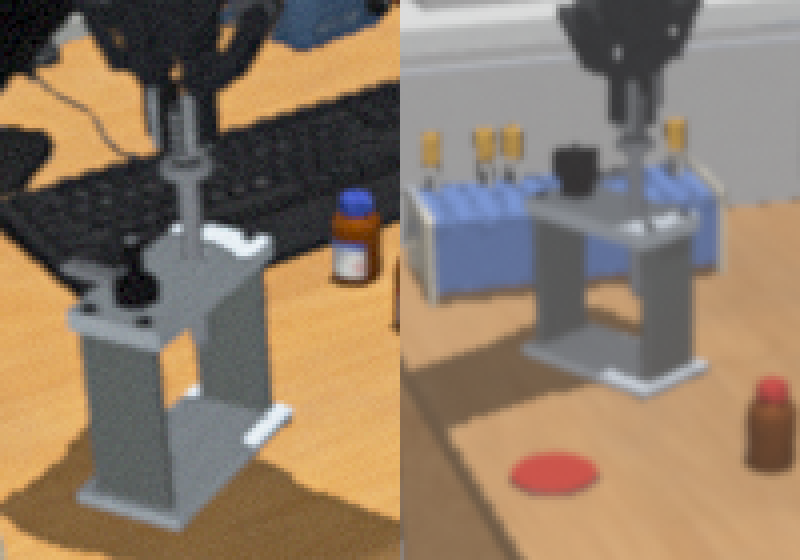

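>>> move_arm:
  series:
    - [[0, 0, -3], [0, 0, 0], 5]
    - [[0, 0, -6], [0, 0, 0], 5]
    - [[0, 0, -9], [0, 0, 0], 5]
    - [[-1, -0.5, -10.8], [0, 0, 0], 5]
    - [[-3, -1.5, -10.8], [0, 0, 0.05], 5]
    - [[-6, -3.1, -10.8], [0, 0, 0.1], 5]
    - [[-9, -4.6, -10.8], [0, 0, 0.16], 5]
    - [[-12, -6.2, -10.8], [0, 0, 0.23], 5]
    - [[-15, -7.7, -10.8], [0, 0, 0.3], 5]
    - [[-18, -9.3, -10.8], [0, 0, 0.37], 5]
    - [[-21, -10.8, -10.8], [0, 0, 0.44], 5]
    - [[-24, -12.4, -10.8], [0, 0, 0.5], 5]
    - [[-27, -13.9, -10.8], [0, 0, 0.57], 5]
    - [[-30, -15.5, -10.8], [0, 0, 0.64], 5]
    - [[-33, -17, -10.8], [0, 0, 0.7], 5]
    - [[-36, -18.5, -10.8], [0, 0, 0.75], 5]
    - [[-38.5, -19.8, -10.8], [0, 0, 0.8], 5]
    - [[-40, -20.6, -10.8], [0, 0, 0.8], 5]
    - [[-40, -20.6, -10.8], [0, 0, 0.8], 5]
    - [[-40, -20.6, -10.8], [0, 0, 0.8], 5]

```text
clock: 9.53
position: [0.4612, -0.2559, 0.296]
tool_rot: [-3.14, 0.001, 1.254]
force: [-0.4, 0.7, -2.8]
grip_width: 0.0139
finger_force: 59.6
```

Run:
```python
from h import *
import pickle
st=bot.observe(); print({k:np.round(v,4) for k,v in st.items() if k in('clock','qpos','position','tool_rot','force','moment','grip_width')})
out={}
for c in ('wrist','scene','side'):
    im,d=bot.grab_frame(c); cv2.imwrite(f'pics/{c}4.png',im[:,:,::-1]); np.save(c+'4.npy',d)
    for th in ('guide_rod','upper_bushing','guide_stand'):
        o=bot.trace(c,th); print(c,th,[(np.round(q['bbox']).tolist(),round(q['conf'],2)) for q in o][:2])
        if o: out[c+th]=o[0]['mask']
pickle.dump((st,out),open('p4.pkl','wb'))
```

```text
{'clock': np.float64(9.5333), 'qpos': array([ 0.0332,  0.3237,  0.4684,  1.792 , -0.1636,  1.0664,  0.2438]), 'position': array([ 0.4612, -0.2559,  0.296 ]), 'tool_rot': array([-3.1395e+00,  7.0000e-04,  1.2542e+00]), 'force': array([-0.4462,  0.6757, -2.7669]), 'moment': array([0.0868, 0.0109, 0.0056]), 'grip_width': np.float64(0.0139)}
wrist guide_rod [([293.0, 183.0, 350.0, 312.0], 0.65)]
wrist upper_bushing [([271.0, 48.0, 389.0, 163.0], 0.75)]
wrist guide_stand [([270.0, 48.0, 390.0, 164.0], 0.73)]
scene guide_rod [([386.0, 124.0, 396.0, 174.0], 0.75)]
scene upper_bushing [([341.0, 187.0, 392.0, 236.0], 0.73)]
scene guide_stand []
side guide_rod [([347.0, 129.0, 359.0, 198.0], 0.87), ([317.0, 201.0, 378.0, 272.0], 0.74)]
side upper_bushing [([317.0, 204.0, 376.0, 272.0], 0.95)]
side guide_stand [([321.0, 203.0, 379.0, 271.0], 0.85), ([345.0, 128.0, 359.0, 198.0], 0.32)]
```

View pics/wrist4.png

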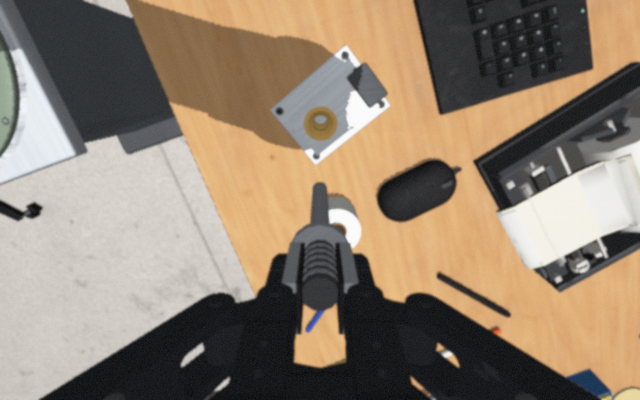

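Run:
```python
from h import *
import pickle
st,out=pickle.load(open('p4.pkl','rb'))
im=cv2.imread('pics/wrist4.png'); d=np.load('wrist4.npy'); hsv=cv2.cvtColor(im,cv2.COLOR_BGR2HSV)
m=np.zeros(d.shape,np.uint8); m[95:150,295:348]=1
b=(m>0)&(hsv[:,:,0]>13)&(hsv[:,:,0]<32)&(hsv[:,:,1]>90)
v,u=np.nonzero(b); e=cv2.fitEllipse(cv2.convexHull(np.c_[u,v].astype(np.int32))); print('ellipse',e,len(u))
print('bushing on z=.112',onplane('wrist',[e[0]],.112,st).round(4), 'depth around', np.round(np.median(cloud('wrist',b,d,st),0),4))
# stand plate & arm
P=cloud('wrist',out['wristguide_stand'],d,st); s=P[abs(P[:,2]-.112)<.003]; print('arm',cv2.minAreaRect(s[:,:2].astype(np.float32)*1000))
h,_=np.histogram(P[:,2],np.arange(0,.13,.004)); print(h)
# tip
C=cloud('wrist',out['wristguide_rod'],d,st); print('rod z range',C[:,2].min(),C[:,2].max())
t0=proj('wrist',[st['position']+np.array([0,0,-.13]),st['position']+np.array([0,0,-.012]),st['position']+[0,0,-.009]],st); print('expected tip, collar px',t0.round(1))
for z0 in np.arange(.16,.30,.01):
    s=C[(C[:,2]>z0)&(C[:,2]<z0+.01)]
    if len(s)>3: print(round(z0,3),len(s),((s.min(0)+s.max(0))/2).round(4),np.round(np.ptp(s,0),4),np.median(s,0).round(4))
# mask widths per row
M=out['wristguide_rod']
for r in range(183,262,6):
    c=np.nonzero(M[r])[0]; print(r,c.min(),c.max(),end='; ') if len(c) else 0
# scene/side: project bushing & expected tip
B=onplane('wrist',[e[0]],.112,st)[0]
for c in('scene','side'): print(c,'bush',proj(c,[B]).round(1),'tip,collar',proj(c,[st['position']+[0,0,-.13],st['position']+[0,0,-.012]]).round(1).tolist())
cv2.imwrite('pics/c4.png',np.hstack([cv2.resize(cv2.imread('pics/scene4.png')[110:250,330:420],None,fx=4,fy=4,interpolation=3),cv2.resize(cv2.imread('pics/side4.png')[110:250,305:395],None,fx=4,fy=4,interpolation=3)]))
```

```text
ellipse ((321.2688903808594, 156.7930145263672), (53.35844802856445, 99.56665802001953), 178.63259887695312) 816
bushing on z=.112 [[ 0.4666 -0.2424  0.112 ]] depth around [ 0.475  -0.2164  0.1091]
arm ((495.8609924316406, -204.3838653564453), (88.57903289794922, 44.0473747253418), 20.879182815551758)
[ 154 2748  134    0    0    0    0    0    0    6   10   19   73    8
    0    0    1    0    1    0    1    2    1    4   14   10  231 3115
  921    0    0    0]
rod z range -0.0036404438530964686 0.32195844334987345
expected tip, collar px [[320.3 186.6]
 [320.3 252.3]
 [320.3 255.2]]
0.17 37 [ 0.4608 -0.2526  0.1751] [0.0109 0.0053 0.0096] [ 0.462  -0.2509  0.1767]
0.18 52 [ 0.4609 -0.2531  0.1852] [0.0107 0.0072 0.0093] [ 0.462  -0.2508  0.1847]
0.19 59 [ 0.4612 -0.2533  0.195 ] [0.0104 0.0067 0.01  ] [ 0.4627 -0.2507  0.195 ]
0.2 68 [ 0.4607 -0.2528  0.205 ] [0.0112 0.0064 0.0099] [ 0.462  -0.2507  0.2051]
0.21 72 [ 0.4609 -0.2525  0.215 ] [0.0112 0.0054 0.0099] [ 0.4621 -0.2507  0.2147]
0.22 89 [ 0.4612 -0.2533  0.225 ] [0.0106 0.0072 0.0099] [ 0.4626 -0.2509  0.2254]
0.23 93 [ 0.4609 -0.2528  0.2349] [0.0112 0.0062 0.0098] [ 0.4623 -0.2508  0.2353]
0.24 108 [ 0.4611 -0.2533  0.245 ] [0.0109 0.0072 0.0099] [ 0.4622 -0.2509  0.2446]
0.25 69 [ 0.4613 -0.2521  0.2536] [0.0103 0.0052 0.0071] [ 0.4628 -0.2506  0.2531]
0.27 28 [ 0.4642 -0.2484  0.2792] [0.0225 0.0144 0.0015] [ 0.4666 -0.2434  0.2794]
0.28 938 [ 0.4628 -0.2484  0.285 ] [0.0251 0.0149 0.0099] [ 0.4642 -0.2466  0.2842]
0.29 320 [ 0.4629 -0.2491  0.295 ] [0.0157 0.0111 0.01  ] [ 0.4631 -0.249   0.2954]
183 316 322; 189 312 326; 195 312 327; 201 311 328; 207 311 328; 213 311 328; 219 310 328; 225 305 334; 231 297 342; 237 294 345; 243 304 335; 249 305 334; 255 305 334; 261 304 334; scene bush [[382.7 190.5]] tip,collar [[388.3, 172.0], [390.1, 130.8]]
side bush [[346.3 220.2]] tip,collar [[347.9, 200.3], [350.3, 147.1]]
```

View pics/c4.png

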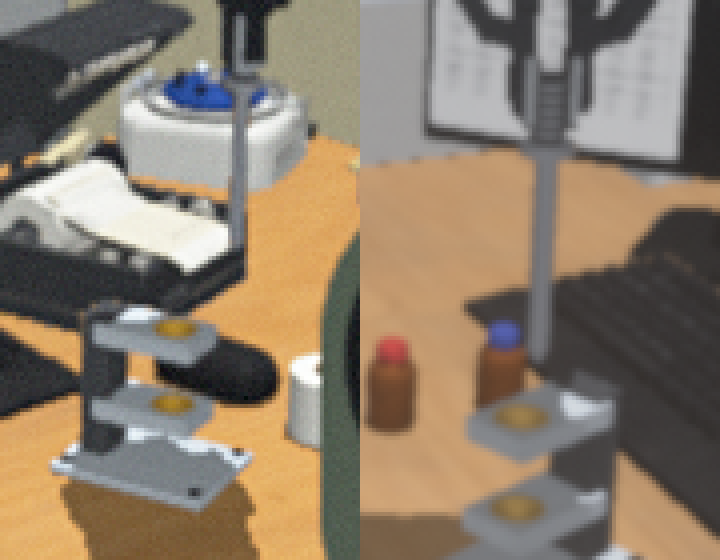

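```bash
cat > bush.py <<'E'
from h import *
def bush(c,im,d,st=None,dbg=True):
    hsv=cv2.cvtColor(im,cv2.COLOR_BGR2HSV); v,u=np.nonzero(d>0); P=unproj(c,np.c_[u,v],d[v,u],st)
    H=hsv[v,u]; k=(abs(P[:,2]-.110)<.009)&(np.hypot(P[:,0]-.475,P[:,1]+.2165)<.025)&(H[:,0]>13)&(H[:,0]<32)&(H[:,1]>80)
    m=np.zeros(d.shape,np.uint8); m[v[k],u[k]]=255; n,l,s,ce=cv2.connectedComponentsWithStats(m); i=1+np.argmax(s[1:,4]); m=(l==i)
    v,u=np.nonzero(m); hull=cv2.convexHull(np.c_[u,v].astype(np.int32)).reshape(-1,2)
    Q=onplane(c,hull,.112,st); (x,y),r=cv2.minEnclosingCircle((Q[:,:2]*1000).astype(np.float32)); e=cv2.fitEllipse((Q[:,:2]*1000).astype(np.float32))
    print(c,'n',len(u),'circ',round(x,1),round(y,1),round(r,1),'ell',np.round(e[0],1),np.round(e[1],1),'px',hull.min(0),hull.max(0))
    return np.array(e[0])/1000
E
python3 - <<'E'
from bush import *
import pickle
st,out=pickle.load(open('p4.pkl','rb'))
B={}
for c in ('wrist','scene','side'): B[c]=bush(c,cv2.imread(f'pics/{c}4.png'),np.load(c+'4.npy'),st if c=='wrist' else None)
# rod axis from scene/side with tip: mid columns of mask in lower shaft
T=np.array(st['position'])
for c in ('scene','side'):
    M=out[c+'guide_rod']; rows=np.nonzero(M.any(1))[0]
    zz=[]
    print(c,[(r,np.nonzero(M[r])[0].min(),np.nonzero(M[r])[0].max()) for r in rows[::6]], 'axis pred', proj(c,[T+[0,0,-.13],T+[0,0,-.08],T+[0,0,-.03]]).round(1).tolist(), 'bushing(wrist) pred',proj(c,[[*B['wrist'],.112]]).round(1))
E
```

```text
wrist n 665 circ 475.4 -211.9 15.4 ell [ 475.4 -211.9] [30.5 30.6] px [304 107] [336 139]
scene n 39 circ 476.4 -216.7 16.1 ell [ 477.5 -216.6] [26.1 34.7] px [369 190] [378 194]
side n 57 circ 478.0 -212.2 14.2 ell [ 477.7 -212.4] [26.6 28.5] px [339 211] [351 216]
scene [(np.int64(127), np.int64(387), np.int64(393)), (np.int64(133), np.int64(387), np.int64(394)), (np.int64(139), np.int64(388), np.int64(393)), (np.int64(145), np.int64(388), np.int64(391)), (np.int64(151), np.int64(388), np.int64(391)), (np.int64(157), np.int64(387), np.int64(391)), (np.int64(163), np.int64(387), np.int64(391)), (np.int64(169), np.int64(387), np.int64(390))] axis pred [[388.3, 172.0], [389.1, 154.9], [389.9, 137.3]] bushing(wrist) pred [[372.6 192.3]]
side [(np.int64(128), np.int64(351), np.int64(356)), (np.int64(134), np.int64(350), np.int64(356)), (np.int64(140), np.int64(350), np.int64(355)), (np.int64(146), np.int64(345), np.int64(359)), (np.int64(152), np.int64(349), np.int64(354)), (np.int64(158), np.int64(349), np.int64(354)), (np.int64(164), np.int64(348), np.int64(353)), (np.int64(170), np.int64(348), np.int64(353)), (np.int64(176), np.int64(348), np.int64(353)), (np.int64(182), np.int64(348), np.int64(353)), (np.int64(188), np.int64(347), np.int64(353)), (np.int64(194), np.int64(347), np.int64(353))] axis pred [[347.9, 200.3], [348.9, 178.4], [349.9, 155.6]] bushing(wrist) pred [[343.9 213.8]]
```

>>> move_arm:
  series:
    - [[1.5, 0, 0], [0, 0, 0], 5]
    - [[3, 0, 0], [0, 0, 0], 5]
    - [[4.2, 0.03, 0], [0, 0, 0], 5]
    - [[4.65, 0.03, 1], [0, 0, 0], 5]
    - [[4.65, 0.03, 2.5], [0, 0, 0], 5]
    - [[4.65, 0.03, 3.5], [0, 0, 0], 5]
    - [[4.65, 0.03, 4.1], [0, 0, 0], 5]
    - [[4.65, 0.03, 4.1], [0, 0, 0], 5]
    - [[4.65, 0.03, 4.1], [0, 0, 0], 5]
    - [[4.65, 0.03, 4.1], [0, 0, 0], 5]

```text
clock: 10.97
position: [0.4771, -0.2109, 0.2567]
tool_rot: [3.141, 0.0, 1.257]
force: [0.2, -1.0, -2.3]
grip_width: 0.0141
finger_force: 59.6
```

Run:
```python
from bush import *
st=bot.observe(); print({k:np.round(v,4) for k,v in st.items() if k in('clock','position','tool_rot','force','moment','grip_width')})
f={}
for c in ('wrist','scene','side'):
    im,d=bot.grab_frame(c); f[c]=im[:,:,::-1].copy(); cv2.imwrite(f'pics/{c}5.png',f[c]); np.save(c+'5.npy',d)
    bush(c,f[c],d,st if c=='wrist' else None)
    o=bot.trace(c,'guide_rod')
    for q in o[:2]: print(c,np.round(q['bbox']).tolist(),round(q['conf'],2))
    if o and c=='wrist':
        C=cloud(c,o[0]['mask'],d,st)
        for z0 in np.arange(.11,.25,.015):
            s=C[(C[:,2]>z0)&(C[:,2]<z0+.015)]
            if len(s)>3: print(round(z0,3),len(s),((s.min(0)+s.max(0))/2).round(4),np.median(s,0).round(4))
up=lambda i,a,b,w,h,s: cv2.resize(i[b:b+h,a:a+w],None,fx=s,fy=s,interpolation=3)
cv2.imwrite('pics/c5.png',np.hstack([up(f['wrist'],270,100,100,150,3),up(f['scene'],330,130,90,112,4)[:448],up(f['side'],305,130,90,112,4)[:448]][1:]+[cv2.resize(up(f['wrist'],270,120,100,150,3),(299,448))[:, :75] *0][:0]))
cv2.imwrite('pics/c5w.png',up(f['wrist'],260,120,130,130,4))
```

```text
{'clock': np.float64(10.9667), 'position': array([ 0.4771, -0.2109,  0.2567]), 'tool_rot': array([3.1410e+00, 1.0000e-04, 1.2573e+00]), 'force': array([ 0.1736, -0.9589, -2.3103]), 'moment': array([-0.0294,  0.0615, -0.0283]), 'grip_width': np.float64(0.0141)}
wrist n 574 circ 475.5 -211.7 15.3 ell [ 475.5 -211.7] [29.9 30.6] px [301 167] [336 198]
wrist [292.0, 182.0, 347.0, 313.0] 0.81
0.11 5 [ 0.4794 -0.2264  0.1106] [ 0.4793 -0.2275  0.1105]
0.125 41 [ 0.4769 -0.208   0.1346] [ 0.4781 -0.206   0.1353]
0.14 82 [ 0.4772 -0.2084  0.1475] [ 0.4785 -0.206   0.1476]
0.155 100 [ 0.4769 -0.2081  0.1625] [ 0.4782 -0.2059  0.1634]
0.17 114 [ 0.4771 -0.2084  0.1774] [ 0.4783 -0.206   0.1783]
0.185 138 [ 0.4769 -0.208   0.1925] [ 0.4783 -0.206   0.1926]
0.2 162 [ 0.477  -0.2084  0.2075] [ 0.4783 -0.2058  0.2073]
0.215 21 [ 0.4785 -0.2062  0.2164] [ 0.4788 -0.2055  0.2164]
0.23 562 [ 0.4782 -0.2033  0.2417] [ 0.4804 -0.2008  0.2444]
0.245 695 [ 0.4788 -0.2034  0.2525] [ 0.4794 -0.2036  0.2479]
scene n 40 circ 476.4 -216.7 16.1 ell [ 476.  -216.2] [27.7 32.5] px [369 190] [378 194]
scene [367.0, 141.0, 380.0, 189.0] 0.51
side n 53 circ 478.0 -211.6 13.6 ell [ 477.5 -211.6] [25.8 27.2] px [339 211] [350 216]
side [344.0, 139.0, 355.0, 206.0] 0.68
side [309.0, 194.0, 320.0, 219.0] 0.37
```

View pics/c5w.png

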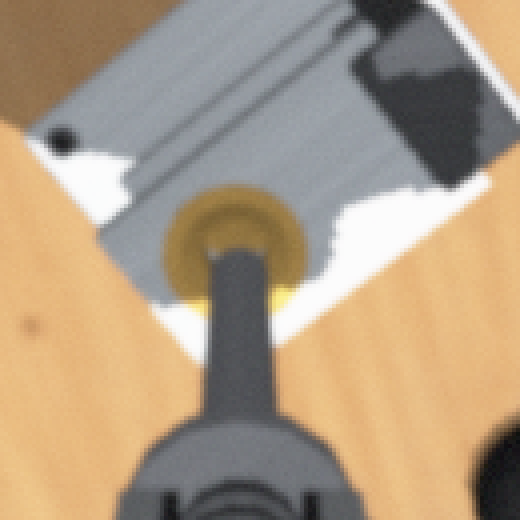

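View pics/c5.png

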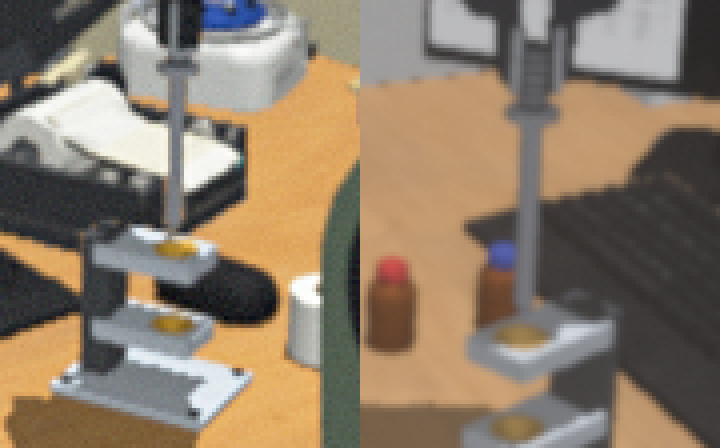

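>>> move_arm:
  series:
    - [[-0.06, -0.08, 0], [0, 0, 0], 5]
    - [[-0.06, -0.08, 0.5], [0, 0, 0], 5]
    - [[-0.06, -0.08, 1], [0, 0, 0], 5]
    - [[-0.06, -0.08, 1.5], [0, 0, 0], 5]
    - [[-0.06, -0.08, 2], [0, 0, 0], 5]
    - [[-0.06, -0.08, 2.5], [0, 0, 0], 5]
    - [[-0.06, -0.08, 3], [0, 0, 0], 5]
    - [[-0.06, -0.08, 3.5], [0, 0, 0], 5]
    - [[-0.06, -0.08, 4], [0, 0, 0], 5]
    - [[-0.06, -0.08, 4], [0, 0, 0], 5]
    - [[-0.06, -0.08, 4], [0, 0, 0], 5]

```text
clock: 12.18
position: [0.476, -0.2109, 0.2161]
tool_rot: [-3.141, 0.0, 1.258]
force: [-0.3, 0.0, -1.8]
grip_width: 0.0143
finger_force: 59.6
```

>>> move_arm:
  series:
    - [[-0.05, 0, 0.6], [0, 0, 0], 5]
    - [[-0.05, 0, 1.2], [0, 0, 0], 5]
    - [[-0.05, 0, 1.8], [0, 0, 0], 5]
    - [[-0.05, 0, 2.4], [0, 0, 0], 5]
    - [[-0.05, 0, 2.8], [0, 0, 0], 5]
    - [[-0.05, 0, 3.2], [0, 0, 0], 5]
    - [[-0.05, 0, 3.6], [0, 0, 0], 5]
    - [[-0.05, 0, 4], [0, 0, 0], 5]
    - [[-0.05, 0, 4], [0, 0, 0], 5]

```text
clock: 12.93
position: [0.4757, -0.2112, 0.1756]
tool_rot: [-3.141, 0.0, 1.258]
force: [-0.0, -0.2, -2.4]
grip_width: 0.014
finger_force: 59.6
```

Tip is inside the lower bore with no contact force; on down to the final height.

>>> move_arm:
  series:
    - [[0, 0, 0.5], [0, 0, 0], 5]
    - [[0, 0, 1], [0, 0, 0], 5]
    - [[0, 0, 1.5], [0, 0, 0], 5]
    - [[0, 0, 1.9], [0, 0, 0], 5]
    - [[0, 0, 2.2], [0, 0, 0], 5]
    - [[0, 0, 2.2], [0, 0, 0], 5]
    - [[0, 0, 2.2], [0, 0, 0], 5]
    - [[0, 0, 2.2], [0, 0, 0], 5]
    - [[0, 0, 2.2], [0, 0, 0], 5]

```text
clock: 13.68
position: [0.476, -0.2114, 0.1545]
tool_rot: [3.141, -0.0, 1.258]
force: [0.0, -0.4, -2.9]
grip_width: 0.014
finger_force: 59.6
```

Run:
```python
from h import *
st=bot.observe(); print({k:np.round(v,4) for k,v in st.items() if k in('clock','position','tool_rot','force','moment','qd','grip_width')})
f={}
for c in ('scene','side'):
    f[c]=bot.grab_frame(c)[0][:,:,::-1].copy()
T=np.array(st['position'])
for c in f: print(c,'pred tip, base, collar bottom',proj(c,[T+[0,0,-.13],[T[0],T[1],.008],T+[0,0,-.015],[T[0],T[1],.112]]).round(1).tolist())
up=lambda i,a,b: cv2.resize(i[b:b+130,a:a+95],None,fx=4.2,fy=4.2,interpolation=3)
cv2.imwrite('pics/c6.png',np.hstack([up(f['scene'],325,135),up(f['side'],300,150)])[:, :800])
```

```text
{'clock': np.float64(13.6833), 'qd': array([ 0.0013, -0.0004,  0.0006,  0.    , -0.0012,  0.0009,  0.0003]), 'position': array([ 0.476 , -0.2114,  0.1545]), 'tool_rot': array([ 3.1412, -0.    ,  1.2577]), 'force': array([ 0.0144, -0.4172, -2.8968]), 'moment': array([ 0.0184, -0.0624, -0.015 ]), 'grip_width': np.float64(0.014)}
scene pred tip, base, collar bottom [[371.4, 220.3], [371.2, 225.5], [372.6, 183.1], [372.3, 192.2]]
side pred tip, base, collar bottom [[342.6, 247.7], [342.3, 253.9], [344.6, 202.5], [344.1, 213.7]]
```

View pics/c6.png

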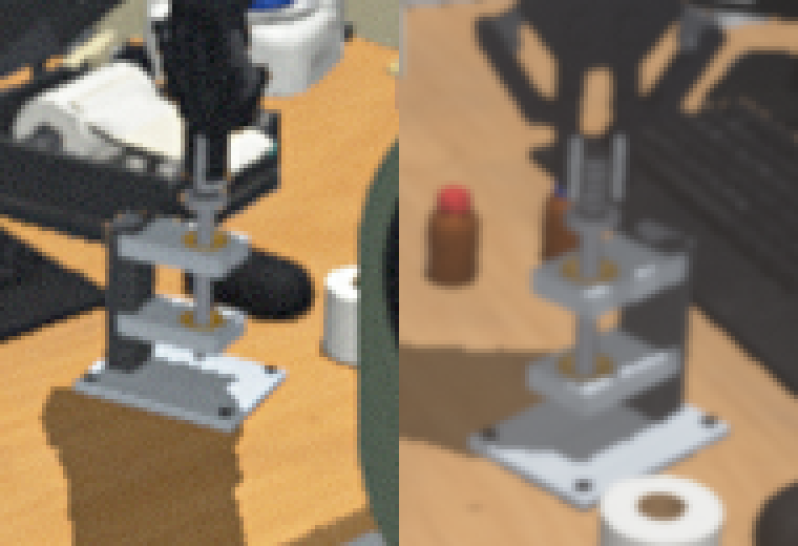

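The scene crop shows the rod through both bushings. Its tip is at about px (373,220), below the lower arm and clear of the base plate. The collar, at about px (373,183), is well above the upper bushing.

```bash
python3 -c "
from workcell import bot
print(bot.job_done())"
```

```text
the job is handed in; nothing more can be done
None
```

The job is handed in, though no verdict came back: the clamp is open at about 1.46 rad and the gripper holds the rod upright and still through both bushings, its tip about 16 mm above the base plate and its collar about 27 mm above the upper bushing.

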